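Dial the tray address on the sample changer's thumbwheels and transfer it

TASK

Set the sample changer's three thumbwheels to the code 4-2-5, reading left to right as seen from the robot: bring each wheel's thumb bar in line with the row of that many dots (four, two, five). Only when all three are set, swing the transfer lever beside the bank fully over, away from the robot, and leave it there with the code still showing. Leave the bottles, glassware and spatula where they are.

Things in the scene. Friction and masses are not known exactly. Their poses are not given: they have to be found in the camera images.
- bank: White console fixed to the table, 150 (x) x 252 (y) x 70 mm tall; out of it rise three grey thumbwheels between white round cheeks, all 96 mm in diameter, wheels 32 mm wide, 70 mm apart on one axle along y, 75 mm above the table. Each wheel has one upstanding thumb bar. Origin: centre of the underside; x points away from the robot, y to the robot's left.
- wheel_left (a joint): Turning angle (rad) of the left thumbwheel (seen from the robot; y = 70 mm in the bank). 0 = thumb bar straight up, at the row of 3 dots; positive = bar swung to the bank's +x side, away from the robot. The rows of 1, 2, 3, 4, 5 dots lie at -0.873, -0.436, 0, 0.436, 0.873; stops at +-1.15. No clicks: stays where it is left; about 2.5 N at the bar turns it.
- bar_left (a point): Centre of the left wheel's thumb bar: a steel round bar 16 mm in diameter and 30 mm long, parallel to the axle, on a short stem; it moves on an 80 mm radius about the axle, which passes through (0, 70, 75) mm in the bank's frame.
- wheel_middle (a joint): Turning angle (rad) of the middle thumbwheel (seen from the robot; y = 0 mm in the bank). 0 = thumb bar straight up, at the row of 3 dots; positive = bar swung to the bank's +x side, away from the robot. The rows of 1, 2, 3, 4, 5 dots lie at -0.873, -0.436, 0, 0.436, 0.873; stops at +-1.15. No clicks: stays where it is left; about 2.5 N at the bar turns it.
- bar_middle (a point): Centre of the middle wheel's thumb bar: a steel round bar 16 mm in diameter and 30 mm long, parallel to the axle, on a short stem; it moves on an 80 mm radius about the axle, which passes through (0, 0, 75) mm in the bank's frame.
- wheel_right (a joint): Turning angle (rad) of the right thumbwheel (seen from the robot; y = -70 mm in the bank). 0 = thumb bar straight up, at the row of 3 dots; positive = bar swung to the bank's +x side, away from the robot. The rows of 1, 2, 3, 4, 5 dots lie at -0.873, -0.436, 0, 0.436, 0.873; stops at +-1.15. No clicks: stays where it is left; about 2.5 N at the bar turns it.
- bar_right (a point): Centre of the right wheel's thumb bar: a steel round bar 16 mm in diameter and 30 mm long, parallel to the axle, on a short stem; it moves on an 80 mm radius about the axle, which passes through (0, -70, 75) mm in the bank's frame.
- scale (a point): Top of the left cheek's scale, at its row of 3 dots, 123 mm above the table. Such a scale is on the cheek at the left (+y) of each wheel: five rows of black dots across the rim, 25 degrees apart, from 1 dot low on the robot's side, over 3 at the top, to 5 low on the far side. A bar is in line with a row when both lie in the same direction from the axle.
- lever_base: Grey pedestal of the transfer lever, fixed to the table to the left or to the right of the bank, 110 (x) x 64 (y) x 60 mm tall. Origin: centre of the underside; x points away from the robot. The lever's hinge axis is parallel to its y, 60 mm above the table over the origin.
- lever (a joint): Angle (rad) of the transfer lever: 0 = at its stop leaning towards the robot (0.6 rad from upright), 0.6 = upright, 1.2 = at its stop leaning away from the robot. It stays where it is left; about 2 N at the knob moves it.
- lever_knob (a point): Centre of the black ball knob, 28 mm in diameter, on the end of the steel lever rod (12 mm thick), 100 mm from the hinge axis.
- beaker: Bystander, loose: empty glass beaker, 70 mm across, 90 mm tall, open top; origin at the centre of its underside.
- bottle_a: Bystander, loose: white sample bottle, 56 mm across, 110 mm tall; origin at the centre of its underside.
- bottle_b: Bystander, loose: white sample bottle, 56 mm across, 110 mm tall; origin at the centre of its underside.
- bottle_c: Bystander, loose: larger white bottle, 68 mm across, 115 mm tall; origin at the centre of its underside.
- jar: Bystander, loose: squat white jar, 72 mm across, 80 mm tall; origin at the centre of its underside.
- flask: Bystander, loose: conical glass flask, 80 mm across, 113 mm tall; origin at the centre of its underside.
- spatula: Bystander, loose: steel spatula lying flat, its length along its own x.

How it is judged:
By the outcome, as a careful person would: the job done as asked, in the order asked, and still so for the second after the job is handed in, with the robot touching nothing.
It also fails if it takes over 72 s, if anything falls off the work surface, if the arm or the gripper's body presses on something with over 40 N, if the wrist force passes 120 N, or if a joint passes its speed limit or range.

ROBOT

A 7-joint arm with a two-finger parallel gripper is mounted at the origin on the work surface. World frame = base frame: x ahead of the robot, y to its left, z up, the work surface at z = 0. Lengths are in m, angles in rad, forces in N, time in s.
With the tool pointing down it reaches from about 0.425 to 0.875 m from the base axis. Payload 4.7 kg.
Tool frame: the origin (TCP) lies on the centre line of the jaws, within the pads' length; the fingertips stand 14 mm ahead of it and the grasp point (between the pads) lies 5 mm behind it; z points along the fingers, y is the line along which they close (so a half turn about z gives the same grasp; the last joint's range is limited). The gripper opens to 87 mm and grips with 3 to 60 N. Pads are 19 mm wide; open, the fingers measure 117 mm over their backs; the gripper's body (75 mm by 190 mm) begins 51 mm behind the grasp point.
Start: joints at [-1.249, 0.321, -0.07, 1.45, 0.023, 1.371, -0.057], TCP at [0.197, 0.619, 0.237] pointing down, gripper open.
Joint ranges: [-2.86, 2.86], [-0.3, 2.09], [-1.38, 1.24], [0.06, 2.45], [-1.56, 4.7], [0.09, 2.05], [-2.69, 2.69]. Speed limits (rad/s): [2.57, 2.57, 3.14, 3.14, 3.14, 3.14, 3.14].

INTERFACE

Orientations are given as a rotation vector (axis times angle).
In Python, from bench import * gives the robot as it stands.
- The arm moves only by the shell command python3 -m jog 'ROWS' [FORCE]. ROWS is JSON, a list of rows, each an object of numbers: "claw": the finger opening in mm, from 0 to 87; "dx", "dy", "dz": the shift along the tool's x, y, z in mm; "spin": the turn about the tool's z in degrees. In form: [{"claw": .., "dx": .., "dy": .., "dz": .., "spin": ..}, ...]. A call has 1 to 20 rows; each row is the pose to reach, as a shift and turn from the pose commanded when the call began, along the tool's axes at that moment; what a row does not reach only later rows make up. A row lasts 1/12 s, in which the tool goes at most 41.7 mm and 7.16 degrees, less where a joint would pass 70% of its speed; a pose out of reach is approached as far as the arm can. A call with a gripper value outside its range is refused whole. The fingers move at their own pace and stop on an object; FORCE is the grip in N (left out, the last holds). Time passes only in rows, so rows that repeat a pose let the fingers close. It gives the time, the measured TCP pose, the force, the opening and the grip force at its end, in the units of the state.
- get_state(): the state, without advancing time (a new reading comes with each control period).
- get_image(name): name is "scene" or "top" or "wrist"; returns a dict with "frame" (400x640x3 uint8, red, green, blue), "depth" (400x640 float32, m along the optical axis (not along the pixel's ray), 0 where there is no reading), "K" (3x3 intrinsics, pixels), "distortion" ([k1, k2, p1, p2, k3] as OpenCV has them; the pictures are not rectified), "T" (4x4, takes a point from camera to world coordinates); the wrist camera has in their place "mount" (4x4, takes a point from camera to tool coordinates, whose origin is the TCP and whose axes are the flange's). Camera axes: x right, y down, z forward; pixel columns grow to the right and rows downward; lengths in m; the calibration is good to about 2 mm. A picture is of the moment at which its call begins: read the wrist's pose just before it.
- close_job(): hands the job in; it is judged then, once.
The state is a dict: "time": time; "joint_positions": joint angles; "qd": joint speeds; "joint_torque": joint torques, N m; "position": TCP position; "tool_rot": TCP orientation; "ft_force": force on the tool from outside, world axes, zero at the start; "torque": the same for the moment, N m; "grip_width": opening from 0.0 (shut) to 1.0 (fully open); "grip_force": force on a finger pad.
Only numpy, scipy, OpenCV 4.12 (cv2) and the standard library are available. Lean on these libraries where they do the work, as an engineer would, in place of code of your own. Each camera call takes 0.05 s, during which the arm holds its last target. There are 200 camera calls.

## Working session

There is one attempt and no reset: what is moved stays moved. The work goes in short steps, Python scripts to look and compute and a shell command to move; the robot and the scene stay as the last step left them, time stands still between calls to the robot, and variables do not carry over. Pictures are saved under pics/ and viewed, at most 10 in all, crops included, and the job is handed in when it is done.

```bash
mkdir -p pics; cat > h.py <<'E'
from bench import *
import numpy as np, cv2
from scipy.spatial.transform import Rotation as R
def grab(name,fn):
    s=get_state(); im=get_image(name)
    cv2.imwrite('pics/'+fn,cv2.cvtColor(im['frame'],cv2.COLOR_RGB2BGR))
    T=im['T'] if 'T' in im else tool(s)@im['mount']
    np.savez('pics/'+fn[:-4],depth=im['depth'],K=im['K'],d=im['distortion'],T=T,frame=im['frame'])
    return im
def tool(s):
    T=np.eye(4);T[:3,:3]=R.from_rotvec(s['tool_rot']).as_matrix();T[:3,3]=s['position'];return T
def pts(fn):
    z=np.load('pics/'+fn+'.npz');D=z['depth'];h,w=D.shape
    uv=np.stack(np.meshgrid(np.arange(w),np.arange(h)),-1).reshape(-1,1,2).astype(float)
    n=cv2.undistortPoints(uv,z['K'],z['d']).reshape(h,w,2)
    P=np.dstack([n*D[...,None],D]);P=P@z['T'][:3,:3].T+z['T'][:3,3];P[D==0]=np.nan
    return P
E
python3 - <<'E'
from h import *
s=get_state();print(s)
grab('scene','s0.png');grab('top','t0.png')
print(np.load('pics/t0.npz')['T'],np.load('pics/s0.npz')['T'])
E
```

```text
{'time': 0.0, 'joint_positions': array([-1.24892454,  0.32179815, -0.07006886,  1.45166392,  0.02262199,
        1.37073905, -0.05688828]), 'qd': array([ 0.0014643 , -0.00086075,  0.00091419,  0.00026322, -0.00011573,
        0.00108615,  0.00020621]), 'joint_torque': array([ 8.58662133e-05, -4.91285169e+01, -4.03785193e-01, -3.12525630e+01,
       -6.39919331e-02,  4.35158762e-02,  1.69685436e-04]), 'position': array([0.1968183 , 0.61895953, 0.23548304]), 'tool_rot': array([-4.81467782e-01, -3.10431776e+00,  2.85089057e-03]), 'ft_force': array([ 0.25588078,  0.16549796, -0.70599558]), 'torque': array([-0.02301652, -0.01218969, -0.03515453]), 'grip_force': 0.0, 'grip_width': 1.0010078160881446}
[[ 0.02603658 -0.99493424  0.09709763  0.4394337 ]
 [-0.99934996 -0.02832817 -0.02229736 -0.02535793]
 [ 0.024935   -0.09645397 -0.99502506  1.30585445]
 [ 0.          0.          0.          1.        ]] [[ 0.75223765  0.5242598  -0.39911173  1.0414472 ]
 [ 0.65881653 -0.58930293  0.46763537 -0.57130738]
 [ 0.00996471 -0.61471433 -0.78868688  1.04003566]
 [ 0.          0.          0.          1.        ]]
```

View pics/s0.png

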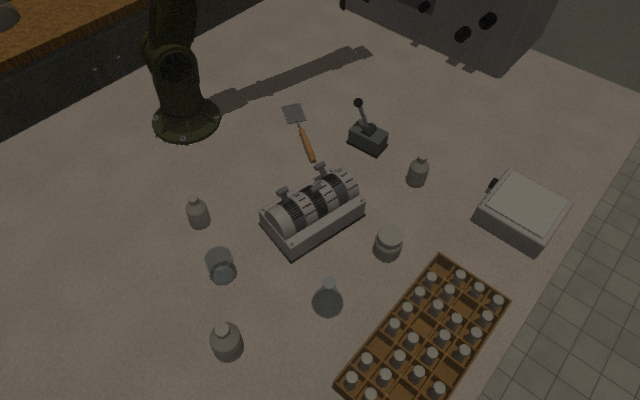

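View pics/t0.png

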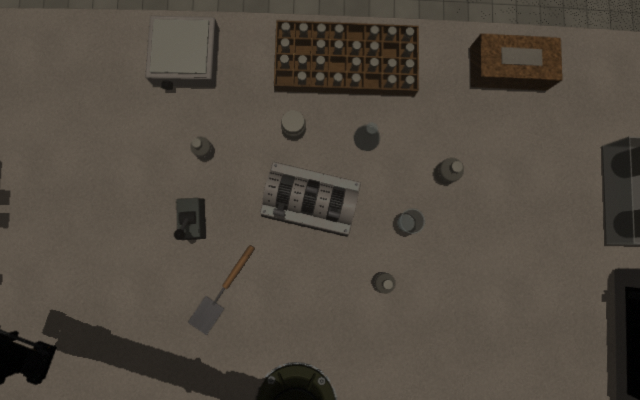

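The scene picture shows the bank at about (312,210) and the lever at (367,130). The top picture has the bank at (310,200), turned slightly, and the lever to its left at (190,218) with its knob towards the robot. Next I'll fit the poses from depth.

```bash
cat > fit.py <<'E'
from h import *
def bank():
    P=pts('t0')[140:260,240:380].reshape(-1,3);P=P[P[:,2]>0.045]
    r=cv2.minAreaRect(P[:,:2].astype(np.float32));return r,P
E
python3 - <<'E'
from fit import *
T=pts('t0'); print('table z',np.nanmedian(T[250:300,280:350,2]))
r,P=bank();print(r)
c=np.array(r[0]);b=cv2.boxPoints(r);e=[b[1]-b[0],b[2]-b[1]];l=max(e,key=np.linalg.norm);y=l/np.linalg.norm(l)
if y[1]<0:y=-y
x=np.array([y[1],-y[0]]);print('yaw',np.degrees(np.arctan2(x[1],x[0])))
for n in('t0','s0'):
    Q=pts(n).reshape(-1,3);q=Q[:,:2]-c;B=np.c_[q@x,q@y,Q[:,2]]*1000
    m=(abs(B[:,0])<110)&(abs(B[:,1])<125)&(B[:,2]>30);B=B[m];rad=np.hypot(B[:,0],B[:,2]-75);a=np.arctan2(B[:,0],B[:,2]-75)
    for nm,y0 in(('L',70),('M',0),('R',-70)):
        k=(abs(B[:,1]-y0)<20)&(rad>66)&(rad<95)&(abs(a)<1.4);print(n,nm,k.sum(),np.median(B[k],0),np.median(a[k]) )
Q=T[190:250,165:215].reshape(-1,3)
for lo,hi in((.05,.068),(.1,.2)):
    k=Q[(Q[:,2]>lo)&(Q[:,2]<hi)];print(lo,len(k),cv2.minAreaRect(k[:,:2].astype(np.float32)),k[:,2].max())
Q=pts('s0')[95:160,340:395].reshape(-1,3);k=Q[(Q[:,2]>.12)];print(len(k),np.median(k,0),k[:,2].max())
i=cv2.imread('pics/t0.png')[150:250,160:380];j=cv2.imread('pics/s0.png')[80:270,240:400]
i=cv2.resize(i,(792,360),interpolation=3);cv2.imwrite('pics/c0.png',cv2.convertScaleAbs(i,alpha=1.8))
cv2.imwrite('pics/c1.png',cv2.convertScaleAbs(cv2.resize(j,None,fx=3,fy=3,interpolation=3),alpha=1.8))
E
```

```text
table z -0.0005064120536063532
((0.6387507915496826, -0.045623406767845154), (0.26682013273239136, 0.2804430425167084), 78.28193664550781)
yaw 78.28194
t0 L 458 [ 12.83285974  67.69724703 121.43674436] 0.15090237610027685
t0 M 0 [nan nan nan] nan
t0 R 0 [nan nan nan] nan
s0 L 397 [ -6.15650728  65.02824168 121.81649693] -0.08004882304762352
s0 M 4 [-71.83137839  19.32650743  89.88572879] -1.3802730765996245
s0 R 0 [nan nan nan] nan
0.05 656 ((0.512000560760498, 0.31109166145324707), (0.11052752286195755, 0.0635671317577362), 4.040325164794922) 0.06791498525345285
0.1 123 ((0.4728703200817108, 0.30579400062561035), (0.023666206747293472, 0.043492384254932404), 85.99978637695312) 0.16540004861589308
94 [0.47154243 0.30234562 0.15003268] 0.1648927514038917
  return _methods._mean(a, axis=axis, dtype=dtype,
  ret = um.true_divide(
  ret = ret.dtype.type(ret / rcount)
```

View pics/c1.png

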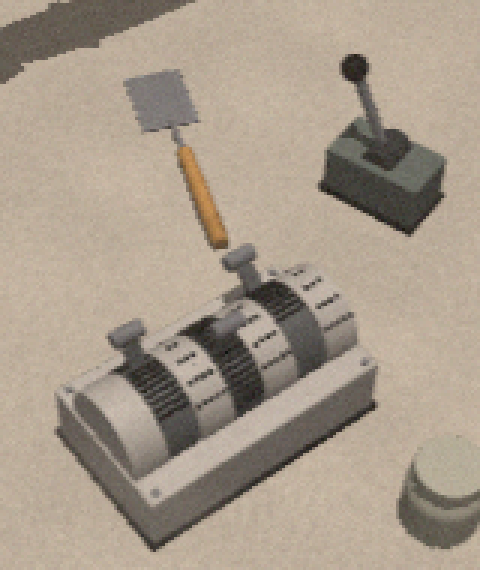

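The crop shows all three bars: right at (127,330), middle at (228,320), left at (238,260). The rectangle fit was spoiled by stray points, so I'm refitting on the console's top face only.

```bash
cat > fit.py <<'E'
from h import *
def bank(n='t0'):
    P=pts(n);P=P.reshape(-1,3);P=P[(abs(P[:,2]-.069)<.006)&(abs(P[:,0]-.59)<.17)&(abs(P[:,1]+.03)<.2)]
    g=np.zeros((400,400),np.uint8);o=np.array([.4,-.25]);ij=((P[:,:2]-o)*1000).astype(int);g[ij[:,0].clip(0,399),ij[:,1].clip(0,399)]=1
    g=cv2.morphologyEx(g,cv2.MORPH_CLOSE,np.ones((9,9)))
    k,l,st,_=cv2.connectedComponentsWithStats(g)
    keep=[i for i in range(1,k) if st[i,4]>1500]
    m=np.isin(l[ij[:,0].clip(0,399),ij[:,1].clip(0,399)],keep)
    r=cv2.minAreaRect(P[m,:2].astype(np.float32))
    b=cv2.boxPoints(r);l=max([b[1]-b[0],b[2]-b[1]],key=np.linalg.norm);y=l/np.linalg.norm(l)
    if y[1]<0:y=-y
    return r,np.array(r[0]),np.array([y[1],-y[0]]),y
E
cat > bars.py <<'E'
from fit import *
def bars(n,c,x,y,show=True):
    Q=pts(n).reshape(-1,3);q=Q[:,:2]-c;B=np.c_[q@x,q@y,Q[:,2]]*1000
    B=B[(abs(B[:,0])<110)&(abs(B[:,1])<125)&(B[:,2]>30)]
    rad=np.hypot(B[:,0],B[:,2]-75);a=np.arctan2(B[:,0],B[:,2]-75)
    for nm,y0 in(('L',70),('M',0),('R',-70)):
        k=(abs(B[:,1]-y0)<22)&(rad>66)&(rad<95)&(abs(a)<1.5)
        if k.sum()<5: print(n,nm,'none');continue
        print(n,nm,k.sum(),B[k].mean(0).round(1),'rad',rad[k].mean().round(1),'ang',np.median(a[k]).round(3),np.percentile(a[k],[2,98]).round(3),'y',np.percentile(B[k,1],[2,98]).round(0))
E
python3 - <<'E'
from bars import *
r,c,x,y=bank();print(r,np.degrees(np.arctan2(x[1],x[0])))
for n in('t0','s0'):bars(n,c,x,y)
r,c,x,y=bank('s0');print(r,np.degrees(np.arctan2(x[1],x[0])))
E
```

```text
((0.5765080451965332, -0.024975180625915527), (0.2516026198863983, 0.15017548203468323), 78.30841827392578) -11.691572
t0 L 78 [-61.1  70.  129. ] rad 81.6 ang -0.843 [-0.935 -0.783] y [56. 84.]
t0 M 70 [ 11.    0.  159.5] rad 85.3 ang 0.128 [0.047 0.227] y [-14.  14.]
t0 R 72 [-36.  -69.4 152.1] rad 85.2 ang -0.433 [-0.539 -0.361] y [-84. -56.]
s0 L 80 [-58.6  68.1 128.1] rad 79.1 ang -0.833 [-0.919 -0.773] y [54. 82.]
s0 M 74 [ 13.5  -1.6 158.2] rad 84.4 ang 0.166 [0.072 0.233] y [-16.  15.]
s0 R 96 [-32.6 -71.4 148.5] rad 80.5 ang -0.41 [-0.512 -0.357] y [-85. -56.]
((0.5767956972122192, -0.025489196181297302), (0.2531169652938843, 0.15133036673069), 77.84490966796875) -12.155092
```

```bash
cat > go.py <<'E'
from bars import *
C=np.array([.5767,-.0252]);YAW=np.radians(-11.8)
X=np.array([np.cos(YAW),np.sin(YAW)]);Y=np.array([-X[1],X[0]])
def barpt(a,y): 
    p=C+X*.08*np.sin(a)+Y*y; return np.array([*p,.075+.08*np.cos(a)])
def delta(p):  # shift in tool axes, mm, from measured pose
    T=tool(get_state()); return (T[:3,:3].T@(np.array(p)-T[:3,3])*1000).round(1)
def spin(yaw): # deg about tool z to bring tool y along +-yaw direction
    M=tool(get_state())[:3,:3]; g=M.T@np.array([np.cos(yaw),np.sin(yaw),0])
    d=np.degrees(np.arctan2(-g[0],g[1])); return (d+90)%180-90
E
python3 - <<'E'
from go import *
p=barpt(-.85,.07);p[2]+=.08
print(p,delta(p),spin(YAW),tool(get_state()).round(3))
E
```

```text
[0.53218241 0.05561143 0.20779865] [-490.3 -435.3   28.6] 84.16624788695819 [[-0.953  0.303 -0.     0.197]
 [ 0.303  0.953 -0.002  0.619]
 [-0.    -0.002 -1.     0.236]
 [ 0.     0.     0.     1.   ]]
```

```bash
python3 -m jog '[{"claw":34,"dx":-490,"dy":-435,"dz":20,"spin":84},{"claw":34,"dx":-490,"dy":-435,"dz":20,"spin":84},{"claw":34,"dx":-490,"dy":-435,"dz":20,"spin":84},{"claw":34,"dx":-490,"dy":-435,"dz":20,"spin":84},{"claw":34,"dx":-490,"dy":-435,"dz":20,"spin":84},{"claw":34,"dx":-490,"dy":-435,"dz":20,"spin":84},{"claw":34,"dx":-490,"dy":-435,"dz":20,"spin":84},{"claw":34,"dx":-490,"dy":-435,"dz":20,"spin":84},{"claw":34,"dx":-490,"dy":-435,"dz":20,"spin":84},{"claw":34,"dx":-490,"dy":-435,"dz":20,"spin":84},{"claw":34,"dx":-490,"dy":-435,"dz":20,"spin":84},{"claw":34,"dx":-490,"dy":-435,"dz":20,"spin":84},{"claw":34,"dx":-490,"dy":-435,"dz":20,"spin":84},{"claw":34,"dx":-490,"dy":-435,"dz":20,"spin":84},{"claw":34,"dx":-490,"dy":-435,"dz":20,"spin":84},{"claw":34,"dx":-490,"dy":-435,"dz":20,"spin":84},{"claw":34,"dx":-490,"dy":-435,"dz":20,"spin":84},{"claw":34,"dx":-490,"dy":-435,"dz":20,"spin":84},{"claw":34,"dx":-490,"dy":-435,"dz":20,"spin":84},{"claw":34,"dx":-490,"dy":-435,"dz":20,"spin":84}]' 5
python3 - <<'E'
from go import *
p=barpt(-.85,.07);p[2]+=.012
print(delta(p),spin(YAW),get_state()['joint_positions'].round(2),tool(get_state()).round(3))
grab('wrist','w0.png'); z=np.load('pics/w0.npz');f=z['frame'];print(f.mean())
bars('w0',C,X,Y)
E
```

```text
time: 1.77
position: [0.5315, 0.0582, 0.2163]
tool_rot: [-2.432, -1.987, 0.0]
ft_force: [-1.2, 0.1, 0.4]
grip_width: 0.39
grip_force: 0.0
[-2.4  1.3 76.4] 0.3117636100118233 [-0.65  0.09  0.53  1.78 -0.05  1.28 -0.32] [[ 0.199  0.98  -0.001  0.531]
 [ 0.98  -0.199  0.001  0.058]
 [ 0.    -0.001 -1.     0.216]
 [ 0.     0.     0.     1.   ]]
137.35584375
w0 L 1146 [-61.8  70.1 128.6] rad 81.8 ang -0.851 [-0.952 -0.806] y [55. 84.]
w0 M none
w0 R none
```

View pics/w0.png

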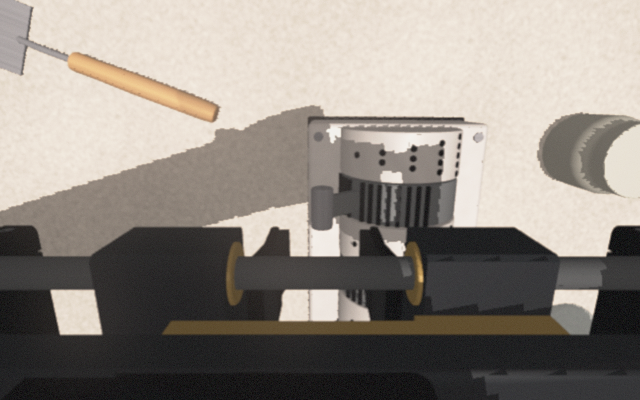

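The wrist view shows the left bar at (321,207), near the 1-dot row, and the tool is aligned with the bank. I'll lower and grip.

```bash
python3 -m jog '[{"claw":34,"dx":-2,"dy":0,"dz":25},{"claw":34,"dx":-2,"dy":0,"dz":50},{"claw":34,"dx":-2,"dy":0,"dz":70},{"claw":34,"dx":-2,"dy":0,"dz":78},{"claw":34,"dx":-2,"dy":0,"dz":78},{"claw":8,"dx":-2,"dy":0,"dz":78},{"claw":8,"dx":-2,"dy":0,"dz":78},{"claw":8,"dx":-2,"dy":0,"dz":78},{"claw":8,"dx":-2,"dy":0,"dz":78},{"claw":8,"dx":-2,"dy":0,"dz":78},{"claw":8,"dx":-2,"dy":0,"dz":78}]' 8
python3 - <<'E'
from go import *
T=tool(get_state());q=T[:2,3]-C;print((q@X*1000,q@Y*1000,T[2,3]*1000),get_state()['grip_width']*87)
E
```

```text
(np.float64(-61.27023328479622), np.float64(72.45689404420844), np.float64(216.39476599822837)) 34.23155455725951$[0]: bad value
```

```bash
python3 -m jog '[{"claw":34,"dx":-2,"dy":0,"dz":25,"spin":0},{"claw":34,"dx":-2,"dy":0,"dz":50,"spin":0},{"claw":34,"dx":-2,"dy":0,"dz":70,"spin":0},{"claw":34,"dx":-2,"dy":0,"dz":78,"spin":0},{"claw":34,"dx":-2,"dy":0,"dz":78,"spin":0},{"claw":8,"dx":-2,"dy":0,"dz":78,"spin":0},{"claw":8,"dx":-2,"dy":0,"dz":78,"spin":0},{"claw":8,"dx":-2,"dy":0,"dz":78,"spin":0},{"claw":8,"dx":-2,"dy":0,"dz":78,"spin":0},{"claw":8,"dx":-2,"dy":0,"dz":78,"spin":0},{"claw":8,"dx":-2,"dy":0,"dz":78,"spin":0}]' 8
cat >> go.py <<'E'
def where():
    s=get_state();T=tool(s);q=T[:2,3]-C;print('bank xyz mm',(q@X*1000).round(1),(q@Y*1000).round(1),(T[2,3]*1000).round(1),'open',round(s['grip_width']*87,1),'gf',round(s['grip_force'],1),'ft',s['ft_force'].round(1),'t',s['time'],'spin',round(spin(YAW),2))
E
python3 -c "from go import *;where()"
```

```text
time: 2.73
position: [0.5294, 0.0557, 0.1397]
tool_rot: [-2.43, -1.983, 0.004]
ft_force: [-8.3, 2.1, 8.5]
grip_width: 0.178
grip_force: 8.2
bank xyz mm -62.9 69.5 139.7 open 15.5 gf 8.2 ft [-8.3  2.1  8.5] t 2.7333 spin 0.21
```

```bash
python3 -m jog '[{"claw":8,"dx":0,"dy":5,"dz":-6,"spin":0},{"claw":8,"dx":0,"dy":10,"dz":-11,"spin":0},{"claw":8,"dx":0,"dy":20,"dz":-18,"spin":0},{"claw":8,"dx":0,"dy":30,"dz":-23,"spin":0},{"claw":8,"dx":0,"dy":42,"dz":-26,"spin":0},{"claw":8,"dx":0,"dy":54,"dz":-28,"spin":0},{"claw":8,"dx":0,"dy":66,"dz":-28.5,"spin":0},{"claw":8,"dx":0,"dy":77,"dz":-27,"spin":0},{"claw":8,"dx":0,"dy":87,"dz":-24.5,"spin":0},{"claw":8,"dx":0,"dy":95.5,"dz":-21,"spin":0},{"claw":8,"dx":0,"dy":95.5,"dz":-21,"spin":0},{"claw":8,"dx":0,"dy":95.5,"dz":-21,"spin":0}]'
python3 -c "from go import *;where()"
```

```text
time: 3.73
position: [0.6302, 0.0346, 0.1642]
tool_rot: [2.43, 1.98, 0.015]
ft_force: [4.9, -1.3, 9.5]
grip_width: 0.092
grip_force: 6.0
bank xyz mm 40.1 69.5 164.2 open 8.0 gf 6.0 ft [ 4.9 -1.3  9.5] t 3.7333 spin 0.13
```

```bash
python3 - <<'E'
from go import *
grab('scene','s1.png');bars('s1',C,X,Y)
j=cv2.imread('pics/s1.png')[100:270,230:400];cv2.imwrite('pics/c2.png',cv2.convertScaleAbs(cv2.resize(j,None,fx=3.4,fy=3.4,interpolation=3),alpha=1.8))
E
```

```text
s1 L 55 [ 39.9  60.7 150.5] rad 85.7 ang 0.488 [0.326 0.627] y [55. 77.]
s1 M 78 [ 13.3  -1.3 157.7] rad 83.8 ang 0.167 [0.063 0.23 ] y [-15.  14.]
s1 R 92 [-33.  -71.  148.6] rad 80.8 ang -0.41 [-0.501 -0.363] y [-85. -57.]
```

View pics/c2.png

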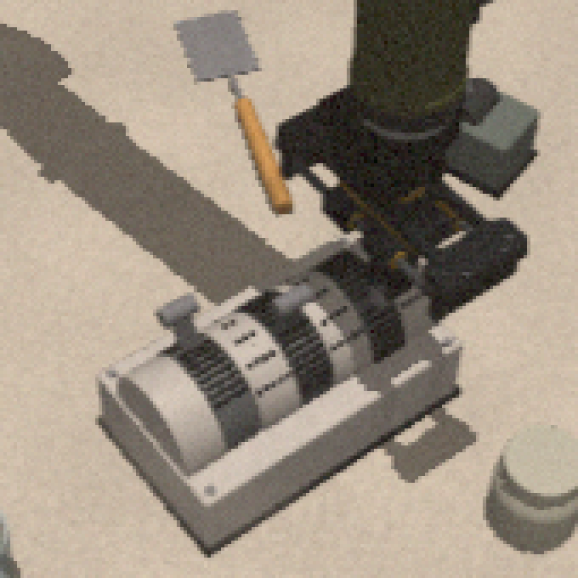

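The gripper hides the bar. I'll open, rise and measure.

```bash
python3 -m jog '[{"claw":30,"dx":0,"dy":0,"dz":0,"spin":0},{"claw":30,"dx":0,"dy":0,"dz":0,"spin":0},{"claw":30,"dx":0,"dy":0,"dz":0,"spin":0},{"claw":30,"dx":0,"dy":0,"dz":0,"spin":0},{"claw":30,"dx":0,"dy":0,"dz":-25,"spin":0},{"claw":30,"dx":0,"dy":0,"dz":-50,"spin":0},{"claw":30,"dx":0,"dy":0,"dz":-50,"spin":0},{"claw":30,"dx":0,"dy":0,"dz":-50,"spin":0}]'
python3 -c "
from go import *
where();grab('wrist','w1.png');bars('w1',C,X,Y)"
```

```text
time: 4.45
position: [0.6262, 0.0353, 0.2112]
tool_rot: [2.434, 1.984, 0.004]
ft_force: [-0.1, -0.1, 0.3]
grip_width: 0.346
grip_force: 0.0
bank xyz mm 36.0 69.4 211.2 open 30.1 gf 0.0 ft [-0.1 -0.1  0.3] t 4.45 spin 0.17
w1 L 1255 [ 41.   70.3 147.2] rad 83.1 ang 0.505 [0.452 0.622] y [55. 84.]
w1 M 289 [ 15.4   9.1 157.2] rad 83.6 ang 0.184 [0.136 0.237] y [ 1. 14.]
w1 R none
```

```bash
cat >> go.py <<'E'
from scipy.optimize import minimize_scalar
def fitang(n):
    Q=pts(n).reshape(-1,3);q=Q[:,:2]-C;B=np.c_[q@X,q@Y,Q[:,2]]*1000;B[:,2]-=75
    for nm,y0 in(('L',70),('M',0),('R',-70)):
        K=B[(abs(B[:,1]-y0)<13)&(np.hypot(B[:,0],B[:,2])>72)&(np.hypot(B[:,0],B[:,2])<95)]
        if len(K)<20: continue
        a=np.arctan2(K[:,0],K[:,2]);K=K[abs(a-np.median(a))<.2]
        f=lambda t:np.abs(np.hypot(K[:,0]-80*np.sin(t),K[:,2]-80*np.cos(t))-8).mean()
        g=np.linspace(-1.2,1.2,2401);v=[f(t) for t in g];i=np.argmin(v);print(n,nm,len(K),'angle',g[i].round(3),'res',round(v[i],2),'xz',(80*np.sin(g[i])).round(1),(75+80*np.cos(g[i])).round(1))
E
python3 -c "
from go import *
for n in ('t0','s0','w0','w1'): fitang(n)"
```

```text
t0 L 57 angle -0.91 res 1.36 xz -63.2 124.1
t0 M 62 angle 0.148 res 1.47 xz 11.8 154.1
t0 R 62 angle -0.465 res 1.42 xz -35.9 146.5
s0 L 31 angle 1.2 res 35.35 xz 74.6 104.0
s0 M 37 angle 1.2 res 35.93 xz 74.6 104.0
s0 R 33 angle 1.2 res 33.64 xz 74.6 104.0
w0 L 840 angle -0.91 res 0.4 xz -63.2 124.1
w0 M 26 angle -1.2 res 28.15 xz -74.6 104.0
w1 L 993 angle 0.561 res 0.87 xz 42.6 142.7
w1 M 205 angle 0.126 res 0.61 xz 10.1 154.4
```

```bash
python3 -m jog '[{"claw":30,"dx":0,"dy":5.5,"dz":25,"spin":0},{"claw":30,"dx":0,"dy":5.5,"dz":50,"spin":0},{"claw":30,"dx":0,"dy":5.5,"dz":59,"spin":0},{"claw":30,"dx":0,"dy":5.5,"dz":59,"spin":0},{"claw":10,"dx":0,"dy":5.5,"dz":59,"spin":0},{"claw":10,"dx":0,"dy":5.5,"dz":59,"spin":0},{"claw":10,"dx":0,"dy":5.5,"dz":59,"spin":0},{"claw":10,"dx":0,"dy":5.5,"dz":59,"spin":0},{"claw":10,"dx":0,"dy":2,"dz":57.5,"spin":0},{"claw":10,"dx":0,"dy":-2,"dz":55,"spin":0},{"claw":10,"dx":0,"dy":-2,"dz":55,"spin":0},{"claw":10,"dx":0,"dy":-2,"dz":55,"spin":0},{"claw":10,"dx":0,"dy":-2,"dz":55,"spin":0},{"claw":10,"dx":0,"dy":-2,"dz":55,"spin":0}]' 8
python3 -c "from go import *;where()"
```

```text
time: 5.67
position: [0.6247, 0.0356, 0.1566]
tool_rot: [2.434, 1.984, 0.005]
ft_force: [3.0, 0.6, 7.4]
grip_width: 0.181
grip_force: 8.0
bank xyz mm 34.6 69.3 156.6 open 15.8 gf 8.0 ft [3.  0.6 7.4] t 5.6667 spin 0.16
```

```bash
python3 -m jog '[{"claw":30,"dx":0,"dy":0,"dz":0,"spin":0},{"claw":30,"dx":0,"dy":0,"dz":0,"spin":0},{"claw":30,"dx":0,"dy":0,"dz":0,"spin":0},{"claw":30,"dx":0,"dy":0,"dz":0,"spin":0},{"claw":30,"dx":0,"dy":0,"dz":-25,"spin":0},{"claw":30,"dx":0,"dy":0,"dz":-50,"spin":0},{"claw":30,"dx":-35,"dy":-12,"dz":-50,"spin":0},{"claw":30,"dx":-69.5,"dy":-23,"dz":-50,"spin":0},{"claw":30,"dx":-69.5,"dy":-23,"dz":-50,"spin":0},{"claw":30,"dx":-69.5,"dy":-23,"dz":-50,"spin":0},{"claw":30,"dx":-69.5,"dy":-23,"dz":-50,"spin":0}]'
python3 -c "
from go import *
where();grab('wrist','w2.png');fitang('w2');bars('w2',C,X,Y)"
```

```text
time: 6.58
position: [0.5864, -0.0274, 0.2042]
tool_rot: [-2.434, -1.984, -0.0]
ft_force: [0.5, -0.6, 0.2]
grip_width: 0.344
grip_force: 0.0
bank xyz mm 9.9 -0.1 204.2 open 29.9 gf 0.0 ft [ 0.5 -0.6  0.2] t 6.5833 spin 0.15
w2 L 1406 angle 0.458 res 0.81 xz 35.4 146.8
w2 M 1134 angle 0.144 res 0.8 xz 11.5 154.2
w2 L 1667 [ 33.4  69.  151.5] rad 83.6 ang 0.4 [0.351 0.515] y [55. 83.]
w2 M 1375 [ 10.9   0.6 159.2] rad 85.0 ang 0.128 [0.045 0.22 ] y [-15.  14.]
w2 R none
```

```bash
python3 -m jog '[{"claw":30,"dx":0,"dy":1,"dz":20,"spin":0},{"claw":30,"dx":0,"dy":1,"dz":41,"spin":0},{"claw":30,"dx":0,"dy":1,"dz":41,"spin":0},{"claw":10,"dx":0,"dy":1,"dz":41,"spin":0},{"claw":10,"dx":0,"dy":1,"dz":41,"spin":0},{"claw":10,"dx":0,"dy":1,"dz":41,"spin":0},{"claw":10,"dx":0,"dy":1,"dz":41,"spin":0},{"claw":10,"dx":0,"dy":-5,"dz":40.5,"spin":0},{"claw":10,"dx":0,"dy":-10,"dz":40.5,"spin":0},{"claw":10,"dx":0,"dy":-16,"dz":41,"spin":0},{"claw":10,"dx":0,"dy":-22,"dz":42,"spin":0},{"claw":10,"dx":0,"dy":-28,"dz":43,"spin":0},{"claw":10,"dx":0,"dy":-33.5,"dz":44.5,"spin":0},{"claw":10,"dx":0,"dy":-39,"dz":46.5,"spin":0},{"claw":10,"dx":0,"dy":-43.7,"dz":48.5,"spin":0},{"claw":10,"dx":0,"dy":-43.7,"dz":48.5,"spin":0},{"claw":10,"dx":0,"dy":-43.7,"dz":48.5,"spin":0},{"claw":10,"dx":0,"dy":-43.7,"dz":48.5,"spin":0}]' 10
python3 -c "from go import *;where()"
```

```text
time: 8.13
position: [0.5421, -0.0184, 0.1552]
tool_rot: [-2.432, -1.983, 0.005]
ft_force: [-2.9, 3.2, 2.4]
grip_width: 0.181
grip_force: 10.0
bank xyz mm -35.3 -0.4 155.2 open 15.7 gf 10.0 ft [-2.9  3.2  2.4] t 8.1333 spin 0.18
```

```bash
python3 -m jog '[{"claw":10,"dx":0,"dy":1.5,"dz":0,"spin":0},{"claw":10,"dx":0,"dy":1.5,"dz":0,"spin":0},{"claw":10,"dx":0,"dy":1.5,"dz":0,"spin":0},{"claw":30,"dx":0,"dy":1.5,"dz":0,"spin":0},{"claw":30,"dx":0,"dy":1.5,"dz":0,"spin":0},{"claw":30,"dx":0,"dy":1.5,"dz":0,"spin":0},{"claw":30,"dx":0,"dy":1.5,"dz":0,"spin":0},{"claw":30,"dx":0,"dy":1.5,"dz":-25,"spin":0},{"claw":30,"dx":0,"dy":1.5,"dz":-50,"spin":0},{"claw":30,"dx":-35,"dy":0,"dz":-50,"spin":0},{"claw":30,"dx":-70,"dy":-1.5,"dz":-50,"spin":0},{"claw":30,"dx":-70,"dy":-1.5,"dz":-50,"spin":0},{"claw":30,"dx":-70,"dy":-1.5,"dz":-50,"spin":0},{"claw":30,"dx":-70,"dy":-1.5,"dz":-50,"spin":0}]'
python3 -c "
from go import *
where();grab('wrist','w3.png');fitang('w3');bars('w3',C,X,Y)"
```

```text
time: 9.3
position: [0.5283, -0.0871, 0.2058]
tool_rot: [-2.435, -1.984, -0.0]
ft_force: [0.0, -0.2, 0.7]
grip_width: 0.347
grip_force: 0.0
bank xyz mm -34.7 -70.5 205.8 open 30.2 gf 0.0 ft [ 0.  -0.2  0.7] t 9.3 spin 0.12
w3 L 89 angle -1.2 res 27.94 xz -74.6 104.0
w3 M 1380 angle -0.452 res 0.57 xz -34.9 147.0
w3 R 1059 angle -0.478 res 0.54 xz -36.8 146.0
w3 L none
w3 M 1580 [-34.5  -1.  152.6] rad 85.0 ang -0.41 [-0.52 -0.35] y [-15.  13.]
w3 R 1326 [-36.1 -69.6 151.1] rad 84.3 ang -0.434 [-0.543 -0.375] y [-85. -56.]
```

```bash
python3 -m jog '[{"claw":30,"dx":0,"dy":-1.8,"dz":25,"spin":0},{"claw":30,"dx":0,"dy":-1.8,"dz":50.8,"spin":0},{"claw":30,"dx":0,"dy":-1.8,"dz":50.8,"spin":0},{"claw":10,"dx":0,"dy":-1.8,"dz":50.8,"spin":0},{"claw":10,"dx":0,"dy":-1.8,"dz":50.8,"spin":0},{"claw":10,"dx":0,"dy":-1.8,"dz":50.8,"spin":0},{"claw":10,"dx":0,"dy":-1.8,"dz":50.8,"spin":0},{"claw":10,"dx":0,"dy":-1.8,"dz":50.8,"spin":0}]' 10
python3 -m jog '[{"claw":10,"dx":0,"dy":4,"dz":-2,"spin":0},{"claw":10,"dx":0,"dy":9,"dz":-4,"spin":0},{"claw":10,"dx":0,"dy":18,"dz":-7,"spin":0},{"claw":10,"dx":0,"dy":28.5,"dz":-8.5,"spin":0},{"claw":10,"dx":0,"dy":39,"dz":-9,"spin":0},{"claw":10,"dx":0,"dy":49,"dz":-8,"spin":0},{"claw":10,"dx":0,"dy":59,"dz":-5.5,"spin":0},{"claw":10,"dx":0,"dy":69,"dz":-2,"spin":0},{"claw":10,"dx":0,"dy":77,"dz":1.5,"spin":0},{"claw":10,"dx":0,"dy":84,"dz":6,"spin":0},{"claw":10,"dx":0,"dy":88,"dz":9,"spin":0},{"claw":10,"dx":0,"dy":91.5,"dz":12,"spin":0},{"claw":10,"dx":0,"dy":95,"dz":15.5,"spin":0},{"claw":10,"dx":0,"dy":97.5,"dz":18.5,"spin":0},{"claw":10,"dx":0,"dy":97.5,"dz":18.5,"spin":0},{"claw":10,"dx":0,"dy":97.5,"dz":18.5,"spin":0}]'
python3 -c "from go import *;where()"
```

```text
time: 10.02
position: [0.5273, -0.0866, 0.1568]
tool_rot: [2.435, 1.985, 0.003]
ft_force: [-1.7, 1.2, 6.4]
grip_width: 0.174
grip_force: 10.0
time: 11.35
position: [0.6229, -0.107, 0.1366]
tool_rot: [2.434, 1.983, 0.001]
ft_force: [0.6, -2.4, 0.4]
grip_width: 0.182
grip_force: 11.8
bank xyz mm 61.9 -70.6 136.6 open 15.9 gf 11.8 ft [ 0.6 -2.4  0.4] t 11.35 spin 0.15
```

```bash
python3 -m jog '[{"claw":30,"dx":0,"dy":0,"dz":0,"spin":0},{"claw":30,"dx":0,"dy":0,"dz":0,"spin":0},{"claw":30,"dx":0,"dy":0,"dz":0,"spin":0},{"claw":30,"dx":0,"dy":0,"dz":0,"spin":0},{"claw":30,"dx":0,"dy":0,"dz":-30,"spin":0},{"claw":30,"dx":0,"dy":0,"dz":-65,"spin":0},{"claw":30,"dx":0,"dy":-30,"dz":-100,"spin":0},{"claw":30,"dx":0,"dy":-60,"dz":-140,"spin":0},{"claw":30,"dx":0,"dy":-60,"dz":-140,"spin":0},{"claw":30,"dx":0,"dy":-60,"dz":-140,"spin":0},{"claw":30,"dx":0,"dy":-60,"dz":-140,"spin":0}]'
python3 -c "
from go import *
where();grab('wrist','w4.png');fitang('w4');bars('w4',C,X,Y)
print(bank('w4'))
j=cv2.imread('pics/w4.png')[:260,150:530];cv2.imwrite('pics/c4.png',cv2.resize(j,None,fx=2,fy=2,interpolation=3))"
```

```text
time: 12.27
position: [0.5637, -0.094, 0.2771]
tool_rot: [2.434, 1.986, 0.004]
ft_force: [0.4, 0.2, -0.4]
grip_width: 0.347
grip_force: 0.0
bank xyz mm 1.3 -70.0 277.1 open 30.2 gf 0.0 ft [ 0.4  0.2 -0.4] t 12.2667 spin 0.21
w4 L 370 angle 0.458 res 0.81 xz 35.4 146.8
w4 M 756 angle -0.451 res 0.58 xz -34.9 147.0
w4 R 556 angle 0.903 res 0.67 xz 62.8 124.5
w4 L 591 [ 33.4  60.3 150.5] rad 82.7 ang 0.405 [0.352 0.519] y [54. 68.]
w4 M 919 [-33.3  -1.2 151.9] rad 83.9 ang -0.398 [-0.511 -0.347] y [-15.  13.]
w4 R 764 [ 59.6 -70.3 128.6] rad 80.1 ang 0.833 [0.793 0.929] y [-85. -56.]
(((0.5726402401924133, -0.04267261177301407), (0.21583501994609833, 0.15038520097732544), 78.2947998046875), array([ 0.57264024, -0.04267261]), array([ 0.97920436, -0.20287639], dtype=float32), array([0.20287639, 0.97920436], dtype=float32))
```

View pics/c4.png

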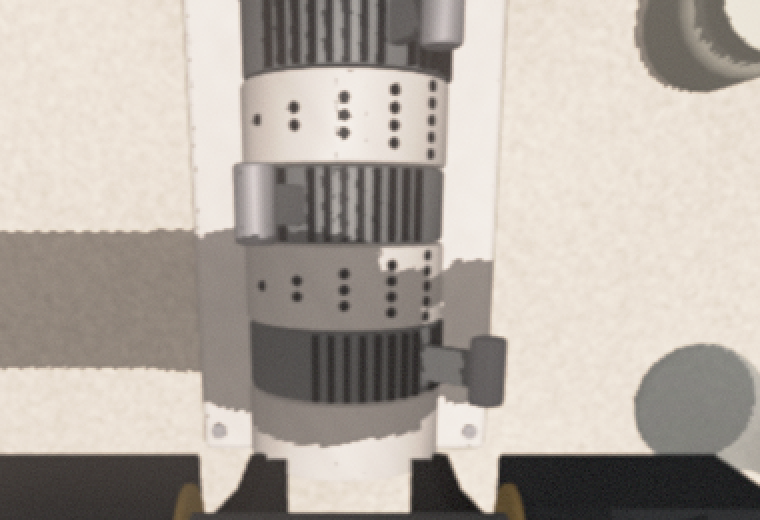

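The picture shows the middle bar at (253,202), to the robot's side, and the right bar at (488,370), far over. The middle cheek's dot rows sit at about (294,116) for 2 and (395,116) for 4, and the right cheek's row of 5 at about (428,285). I'll check how far my bank frame is off by measuring the dots in the same cloud.

```bash
python3 - <<'E'
from go import *
P=pts('w4')
for nm,cu,cv in(('1m',257,120),('2m',294,116),('3m',344,116),('4m',395,116),('5m',432,120),('1r',262,286),('2r',297,288),('3r',344,290),('4r',391,290),('5r',427,286)):
    u,v=150+cu/2,cv/2;u0,v0=int(round(u)),int(round(v))
    Q=P[v0-1:v0+2,u0-1:u0+2].reshape(-1,3).mean(0);q=Q[:2]-C;x=q@X*1000;print(nm,round(x,1),round(Q[2]*1000,1),'ang',round(np.arctan2(x,Q[2]*1000-75),3),'r',round(np.hypot(x,Q[2]*1000-75),1))
E
```

```text
1m -38.1 105.6 ang -0.893 r 48.9
2m -21.1 117.7 ang -0.46 r 47.6
3m -0.7 122.3 ang -0.015 r 47.3
4m 20.5 117.0 ang 0.454 r 46.7
5m 36.5 106.0 ang 0.868 r 47.9
1r -37.4 106.0 ang -0.879 r 48.6
2r -21.4 117.3 ang -0.469 r 47.4
3r -0.6 123.0 ang -0.013 r 48.0
4r 20.1 117.8 ang 0.44 r 47.3
5r 37.1 105.1 ang 0.889 r 47.8
```

The dots read within about 0.02 of nominal in the same cloud, and each bar is within about 0.025 rad of its row, so the code is set. On to the lever.

```bash
python3 -c "
from go import *
print(delta([.472,.306,.255]),spin(np.radians(4)))"
```

```text
[ 373.4 -169.9   21.1] -15.592952075343291
```

```bash
python3 -m jog '[{"claw":50,"dx":373,"dy":-170,"dz":0,"spin":-15.6},{"claw":50,"dx":373,"dy":-170,"dz":0,"spin":-15.6},{"claw":50,"dx":373,"dy":-170,"dz":0,"spin":-15.6},{"claw":50,"dx":373,"dy":-170,"dz":0,"spin":-15.6},{"claw":50,"dx":373,"dy":-170,"dz":0,"spin":-15.6},{"claw":50,"dx":373,"dy":-170,"dz":0,"spin":-15.6},{"claw":50,"dx":373,"dy":-170,"dz":0,"spin":-15.6},{"claw":50,"dx":373,"dy":-170,"dz":0,"spin":-15.6},{"claw":50,"dx":373,"dy":-170,"dz":0,"spin":-15.6},{"claw":50,"dx":373,"dy":-170,"dz":0,"spin":-15.6},{"claw":50,"dx":373,"dy":-170,"dz":0,"spin":-15.6},{"claw":50,"dx":373,"dy":-170,"dz":10,"spin":-15.6},{"claw":50,"dx":373,"dy":-170,"dz":20,"spin":-15.6},{"claw":50,"dx":373,"dy":-170,"dz":20,"spin":-15.6},{"claw":50,"dx":373,"dy":-170,"dz":20,"spin":-15.6}]'
python3 - <<'E'
from go import *
grab('wrist','w5.png');P=pts('w5').reshape(-1,3)
Q=P[(abs(P[:,0]-.51)<.1)&(abs(P[:,1]-.31)<.06)]
k=Q[abs(Q[:,2]-.06)<.004];print('base',len(k),cv2.minAreaRect(k[:,:2].astype(np.float32)))
k=Q[(Q[:,2]>.1)&(Q[:,2]<.19)];top=k[k[:,2]>k[:,2].max()-.012]
from scipy.optimize import least_squares
r=least_squares(lambda c:np.linalg.norm(top-c,axis=1)-.014,top.mean(0)-[0,0,.01],loss='soft_l1',f_scale=.001)
print('knob',len(k),len(top),top.mean(0),r.x,np.abs(r.fun).mean(),delta(r.x),spin(np.radians(4)))
E
```

```text
time: 13.57
position: [0.4722, 0.303, 0.2548]
tool_rot: [-2.147, -2.294, 0.006]
ft_force: [0.4, 1.0, 0.9]
grip_width: 0.573
grip_force: 0.0
base 4569 ((0.5118377208709717, 0.31029242277145386), (0.10952455550432205, 0.06369728595018387), 4.9956512451171875)
knob 1411 1020 [0.46376866 0.30760584 0.15674321] [0.46368177 0.30576112 0.14677003] 0.00038781897706772605 [  3.   -8.6 109.1] -0.1973981067540791
```

View pics/w5.png

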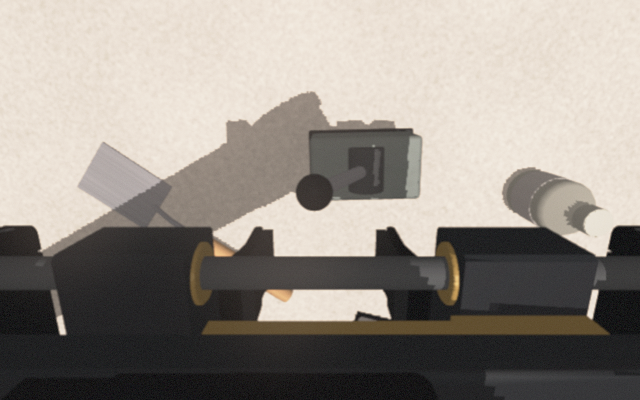

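The wrist view shows the knob at (314,192), leaning to the robot's side of the pedestal at (365,162). I'll straddle it and swing it over.

```bash
python3 -m jog '[{"claw":50,"dx":3,"dy":-8.5,"dz":35,"spin":0},{"claw":50,"dx":3,"dy":-8.5,"dz":70,"spin":0},{"claw":50,"dx":3,"dy":-8.5,"dz":100,"spin":0},{"claw":34,"dx":3,"dy":-8.5,"dz":105,"spin":0},{"claw":34,"dx":3,"dy":-8.5,"dz":105,"spin":0},{"claw":34,"dx":3,"dy":-8.5,"dz":105,"spin":0},{"claw":34,"dx":3,"dy":4.5,"dz":98,"spin":0},{"claw":34,"dx":3,"dy":19.5,"dz":94,"spin":0},{"claw":34,"dx":3,"dy":34.5,"dz":93,"spin":0},{"claw":34,"dx":3,"dy":49.5,"dz":93,"spin":0},{"claw":34,"dx":3,"dy":64.5,"dz":96,"spin":0},{"claw":34,"dx":3,"dy":79.5,"dz":101,"spin":0},{"claw":34,"dx":3,"dy":89.5,"dz":106,"spin":0},{"claw":34,"dx":3,"dy":96.5,"dz":110,"spin":0},{"claw":34,"dx":3,"dy":99.5,"dz":111,"spin":0},{"claw":34,"dx":3,"dy":102.5,"dz":111,"spin":0},{"claw":34,"dx":3,"dy":102.5,"dz":111,"spin":0}]' 20
```

```text
time: 15.03
position: [0.572, 0.3152, 0.1461]
tool_rot: [-2.14, -2.296, 0.006]
ft_force: [-6.7, -1.7, 3.5]
grip_width: 0.394
grip_force: 3.6
```

```bash
python3 -m jog '[{"claw":34,"dx":0,"dy":2,"dz":0,"spin":0},{"claw":34,"dx":0,"dy":2,"dz":0,"spin":0},{"claw":50,"dx":0,"dy":-3,"dz":0,"spin":0},{"claw":50,"dx":0,"dy":-3,"dz":0,"spin":0},{"claw":50,"dx":0,"dy":-3,"dz":0,"spin":0},{"claw":50,"dx":0,"dy":-3,"dz":-30,"spin":0},{"claw":50,"dx":0,"dy":-3,"dz":-60,"spin":0},{"claw":50,"dx":0,"dy":-3,"dz":-100,"spin":0},{"claw":50,"dx":0,"dy":-30,"dz":-120,"spin":0},{"claw":50,"dx":0,"dy":-30,"dz":-120,"spin":0},{"claw":50,"dx":0,"dy":-30,"dz":-120,"spin":0}]'
python3 - <<'E'
from go import *
grab('wrist','w6.png');P=pts('w6').reshape(-1,3)
Q=P[(abs(P[:,0]-.53)<.1)&(abs(P[:,1]-.31)<.06)]
k=Q[(Q[:,2]>.1)&(Q[:,2]<.19)];top=k[k[:,2]>k[:,2].max()-.012]
from scipy.optimize import least_squares
r=least_squares(lambda c:np.linalg.norm(top-c,axis=1)-.014,top.mean(0)-[0,0,.01],loss='soft_l1',f_scale=.001)
print('knob',len(top),r.x,'lean',np.arctan2(np.hypot(*(r.x[:2]-[.5118,.3103])),r.x[2]-.06))
grab('top','t1.png');fitang('t1');fitang('t0')
cv2.imwrite('pics/c5.png',cv2.convertScaleAbs(cv2.resize(cv2.imread('pics/t1.png')[80:320,150:470],(800,600),interpolation=3),alpha=1.8))
E
```

```text
time: 15.95
position: [0.5446, 0.314, 0.2681]
tool_rot: [2.142, 2.298, 0.008]
ft_force: [0.5, -0.1, -0.0]
grip_width: 0.571
grip_force: 0.0
knob 874 [0.5679986  0.31515077 0.14174765] lean 0.6039968824619404
t1 L 62 angle 0.45 res 1.51 xz 34.8 147.0
t1 M 60 angle -0.439 res 1.61 xz -34.0 147.4
t1 R 62 angle 0.898 res 1.32 xz 62.6 124.9
t0 L 57 angle -0.91 res 1.36 xz -63.2 124.1
t0 M 62 angle 0.148 res 1.47 xz 11.8 154.1
t0 R 62 angle -0.465 res 1.42 xz -35.9 146.5
```

View pics/c5.png

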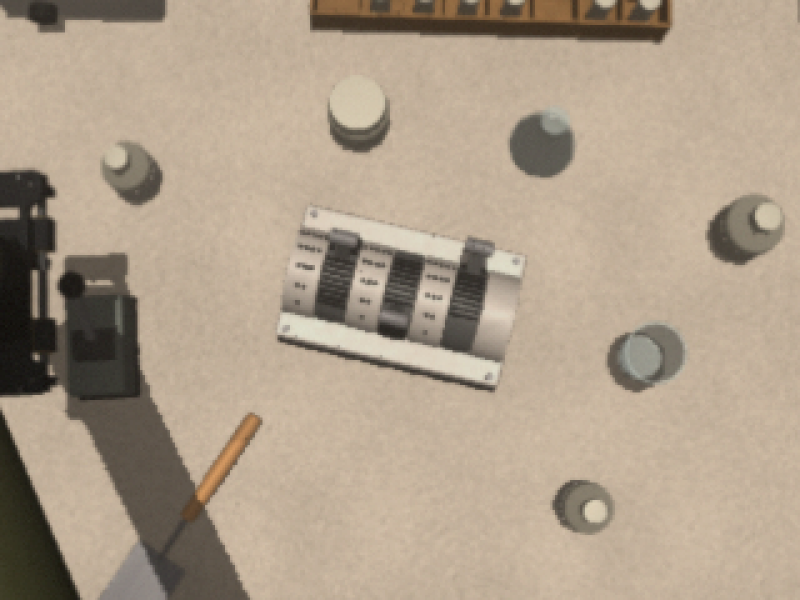

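The final picture shows the lever knob at (70,285), fully over on the far side (lean 0.604, at its stop). The bars are at (345,238), (393,322) and (478,247), reading 4-2-5, and the bystanders haven't moved. Handing in.

```bash
python3 -c "from bench import *;print(close_job())"
```

```text
the job is handed in; nothing more can be done
None
```

The thumbwheels show 4-2-5, each bar within about 0.025 rad of its row, and the lever was then swung to its far stop with bystanders untouched; job handed in at about 16 s, verdict not returned.

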